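Lock a badge board in the test jig and run its test

TASK

Test the badge that lies on the jig plate: slide it along the plate into the nest until it is fully home against the stop, then turn the black T-bar lock knob clockwise until it clicks past its detent. Then push the spring-loaded probe slide in until its index pin drops and it stays in by itself, and last press the test button on the grey console fully down and let go. Leave all the other things on the table and plate where they are.

Things in the scene. Friction and masses are not known exactly. Their poses are not given: they have to be found in the camera images.
- badge: The badge board to test: 100 mm long (its x), 66 mm wide, 10 mm thick at its edges, white on a grey back plate, with a dark 48 mm square LED module (18 mm above the underside) nearer its +x end. 100 to 210 g, slides freely. Origin: centre of its underside. It starts lying on the jig plate before the nest, +x end towards the nest, 100 to 127 mm short of home, up to 6 mm off the middle and 7 degrees askew.
- jig: The fixed test jig: an aluminium plate 10 mm thick, on the table, 300 mm (x) by 310 mm (y). Its origin is on the table, 55 mm behind nest (same axes); the plate reaches from x = -160 to +140 and y = -145 to +165 mm of it. The plate between y = -50 and +60 mm is clear in front of the nest, but for the badge.
- nest (a point): Fixed point on the plate's top face (10 mm above the table): where the badge's origin is when it is fully home. Axes are the jig's: +x the way the badge is slid home, +y left of that, z up. The stop's face is at x = +50 mm (22 mm high), the guide rails' inner faces at y = +/-35.5 mm from x = -25 mm on (14 mm high), with flared mouths from x = -48 mm on.
- knob_axis (a point): Fixed point on the lock knob's axis at mid height of its T-bar (48 mm above the table); axes as nest; 60 mm behind and 82 mm right of nest. Below the bar, 2 to 12 mm above the plate, the knob has a steel tab, 60 mm long, 12 mm wide, pointing the same way as the bar's marked end: locked, it lies 4 mm behind the near edge of the badge that is home.
- knob (a joint): Angle of the lock knob, rad, clockwise from above. At 0 (open) its T-bar lies along the jig's x, white-marked end to -x; at 1.57 (end stop) the marked end points to +y. It starts at 0 to 0.3 and turns lightly. From about 0.85 a sprung ball resists (about 0.3 N m); at about 1.2 it is over the hump and clicks on by itself to about 1.57, where it stays; let go before, it falls back to 0.9.
- knob_end (a point): Point on the knob: centre of the end face of the T-bar's white-marked end, 60 mm from the axis (moves with the knob). The black T-bar is 120 mm long, 16 mm thick, 28 mm high (34 to 62 mm above the table), with a 44 mm round boss in its middle.
- probe (a joint): Travel of the probe slide, m, towards the jig's -y (to the nest): 0 out (start), 0.054 end stop. A spring drives it back with 3 to 8 N; from about 0.02 it also lifts an index pin in the bridge above it: up to about 12 N in all. At about 0.049 the pin drops behind the slide's tooth and the slide stays, at about 0.05 when let go. Let go earlier, it springs all the way out.
- probe_push (a point): Centre of the outer face (to the jig's +y) of the slide's black upright push plate: 60 mm wide (jig x), 12 mm thick, 50 mm high (11 to 61 mm above the table); push it to -y. Moves with the slide; 10 mm ahead and 164 mm left of nest when out. The fixed bridge inwards of it is 62 mm high, its pin's round head reaches up to 85 mm.
- test_button (a joint): Travel of the test button in m: 0 up, 0.006 fully down; a spring (5 N when fully down) brings it back up.
- test_button_top (a point): Centre of the top face of the round grey test button, 36 mm across, 67 mm above the table, pressed straight down. It sits on a fixed grey console 110 x 90 x 45 mm that stands to the left or to the right of the jig.
- supply: Bystander, leave it: off-white power brick, 120 x 80 x 45 mm, stands alone on the opposite side of the jig from the console.
- zif_board: Bystander, leave it: small green socket board, 75 x 45 x 16 mm, lying on the near left corner of the jig plate.
- tin: Bystander, leave it: small steel tin, 45 x 30 x 18 mm, on the far right corner of the jig plate.
- spare_badge: Bystander, leave it: a second, wider badge (100 x 80 mm) lying on the table to the right.
- tape: Bystander, leave it: roll of paper tape, 90 mm across, 24 mm high.
Not all that is in view belongs to the job. Of the things shaped like the part that bears test_button, the grey one is meant.

How it is judged:
On the way, in this order (a step that is already met when the one before it is completed fails the run):
1. the badge is fully home in the nest (horizontal distance between badge and nest below 0.005 m and angle between the x axis of badge and the x axis of nest, either way round below 0.07 rad and z of badge in the frame of nest below 0.004 m and angle between badge's own z axis and vertical below 0.06 rad), for 0.2 s.
2. the lock knob is clicked past its detent, the badge still home (all of step 1 and value of joint knob above 1.45 rad), for 0.2 s.
3. the probe slide is pushed in past its index pin (all of step 2 and value of joint probe above 0.043 m), for 0.2 s.
4. the test button is pressed fully down (all of step 3 and value of joint test_button above 0.0045 m), for 0.05 s.
At the end, for the whole second after the job is handed in: The badge lies flat in the nest, its origin within 5 mm of the nest point and aligned within 0.07 rad; the knob is past its click (joint above 1.45 rad); the probe slide is held by its pin (joint above 0.043 m); the test button is up again (under 1.5 mm); the badge is at rest (all of step 3 and value of joint test_button below 0.0015 m and linear speed of badge below 0.01 m/s); the robot touches nothing.
It fails at once if a bystander moved more than 20 mm (distance of any of supply, zif_board, tin, spare_badge, tape from where it was at the start of the episode above 0.02 m).
It also fails if it takes over 67 s, if anything falls off the work surface, if the arm or the gripper's body presses on something with over 40 N, if the wrist force passes 120 N, or if a joint passes its speed limit or range.

ROBOT

A 6-joint arm with a two-finger parallel gripper is mounted at the origin on the work surface. World frame = base frame: x ahead of the robot, y to its left, z up, the work surface at z = 0. Lengths are in m, angles in rad, forces in N, time in s.
With the tool pointing down it reaches from about 0.35 to 0.925 m from the base axis. Payload 6.4 kg.
Tool frame: the origin (TCP) lies midway between the tips of the shut fingers; the grasp point (between the pads) lies 19 mm behind it; z points along the fingers, y is the direction in which the jaws open and shut (so a half turn about z gives the same grasp; the last joint's range is limited). The gripper opens to 94 mm and grips with 3 to 60 N. Pads are 16 mm wide; open, the fingers measure 119 mm over their backs; the gripper's body (75 mm by 177 mm) begins 78 mm behind the grasp point.
Start: joints at [0.929, 0.245, 1.558, -0, 1.339, -0.174], TCP at [0.293, 0.58, 0.205] pointing down, gripper open.
Joint ranges: [-3.13, 3.13], [-1.02, 2.26], [0.13, 2.54], [-0.95, 4.09], [0.21, 2.88], [-2.74, 2.74]. Speed limits (rad/s): [2.57, 2.57, 3.14, 3.14, 3.14, 3.14].

INTERFACE

Orientations are given as a 3x3 rotation matrix whose columns are the frame's x, y, z axes.
In Python, from station import monitor, vision, ctrl gives the robot as it stands.
- The arm moves only by the tool send_rows, never from a script. Its argument "motion" is one flat list of numbers, 7 for each row, row after row: the shift along the world's x, y, z in mm, then the turn, a rotation vector about the world's x, y, z in degrees, then the opening, from -1 (shut) to 1 (fully open). In form: [x, y, z, wx, wy, wz, claw, x, y, z, wx, wy, wz, claw, ...]. A call has 1 to 20 rows; each row shifts and turns the pose as measured when the row begins; what a row does not reach is not made up. A row lasts 1/8 s, in which the tool goes at most 62.5 mm and 10.7 degrees, less where a joint would pass 70% of its speed; a pose out of reach is approached as far as the arm can. A call is refused whole if a number of a shift passes 62.5 or a number of a turn 10.7, either way. A call with a gripper value outside its range is refused whole. The fingers move at their own pace and stop on an object; "grip_force" is the grip in N (left out, the last holds). Time passes only in rows, so rows that do not move let the fingers close. It gives the time, the measured TCP pose, the force and the opening at its end, in the units of the state.
- monitor.get_state(): the state, without advancing time (a new reading comes with each control period).
- vision.capture(name): name is "scene" or "top" or "wrist"; returns the picture (400x640x3 uint8, red, green, blue); there is no depth.
- vision.camera_info(name): a dict with "vertical_fov" (degrees; the focal length in pixels is half the picture's height over the tangent of half this angle, whatever the lens; pixels are square), "cx", "cy" (the principal point, pixels), "R" (3x3) and "t" (3): a world point X has camera coordinates R X + t. Camera axes: x right, y down, z forward; pixel columns grow to the right and rows downward; lengths in m; the calibration is good to about 2 mm. A picture is of the moment at which its call begins: read the wrist's pose just before it. camera_info takes no time and is no camera call; for the wrist camera it gives the pose at the moment of the call.
- ctrl.close_job(): hands the job in, once; it reports no verdict.
The state is a dict: "time": time; "qpos": joint angles; "joint_vel": joint speeds; "joint_torque": joint torques, N m; "position": TCP position; "tool_rot": TCP orientation; "contact_force": force on the tool from outside, world axes, zero at the start; "wrist_torque": the same for the moment, N m; "opening": finger opening in m.
Only numpy, scipy, OpenCV 4.12 (cv2) and the standard library are available. Lean on these libraries where they do the work, as an engineer would, in place of code of your own. Each camera call takes 0.05 s, during which the arm holds its last target. There are 200 camera calls.

## Working session

There is one attempt and no reset: what is moved stays moved. The work goes in short steps, Python scripts to look and compute and a tool call to move; the robot and the scene stay as the last step left them, time stands still between calls to the robot, and variables do not carry over. Pictures are saved under pics/ and viewed, about 8 in all and at most 12, crops included, and the job is handed in when it is done.

Besides the shell and the picture viewer there is one more tool, called after "Request:" in YAML: its name, and indented under it one key for each argument. send_rows: Moves the arm, as the interface text tells. Its arguments: {"type":"object","properties":{"motion":{"type":"array"},"grip_force":{"type":"number"}},"required":["motion"]}

```bash
mkdir -p pics
cat > h.py <<'E'
import numpy as np, cv2
from station import monitor, vision, ctrl
def grab(n,f):
    im=vision.capture(n); cv2.imwrite('pics/'+f+'.png',im[:,:,::-1]); return im
def K(n):
    c=vision.camera_info(n); return 200/np.tan(np.radians(c['vertical_fov'])/2),c['cx'],c['cy'],np.array(c['R']),np.array(c['t'])
def ray(n,u,v,z,c=None):
    f,cx,cy,R,t=c or K(n); o=-R.T@t; d=R.T@np.array([(u-cx)/f,(v-cy)/f,1]); return o+d*(z-o[2])/d[2]
def proj(n,X,c=None):
    f,cx,cy,R,t=c or K(n); p=R@np.array(X)+t; return p[0]/p[2]*f+cx,p[1]/p[2]*f+cy
E
python3 - <<'E'
from h import *
for n in('top','scene'): grab(n,n+'0'); c=vision.camera_info(n); print(n,c)
print(monitor.get_state())
E
```

```text
top {'vertical_fov': 56.75449029986929, 'cx': 318.0191158580305, 'cy': 198.44532796036873, 'R': array([[-0.01161924, -0.99992491, -0.00389512],
       [-0.99394866,  0.01197514, -0.10919096],
       [ 0.10922941,  0.00260283, -0.99401316]]), 't': array([-0.03892126,  0.5109913 ,  1.19874623])}
scene {'vertical_fov': 54.08201187888095, 'cx': 322.50253236052544, 'cy': 201.1599527121724, 'R': array([[ 0.74625798,  0.6654362 , -0.01713741],
       [ 0.41776096, -0.48823402, -0.76622668],
       [-0.51824203,  0.56464343, -0.6423418 ]]), 't': array([-0.32483774, -0.17695687,  1.40201161])}
{'time': 0.1, 'qpos': array([ 9.28884724e-01,  2.45726557e-01,  1.55886653e+00, -6.42292678e-06,
        1.33869634e+00, -1.74110972e-01]), 'joint_vel': array([ 0.00050241, -0.00049664, -0.00149052, -0.00050569, -0.00068831,
        0.00058577]), 'joint_torque': array([-6.46394037e-04, -4.16908157e+01, -3.15528452e+01,  6.87316968e-02,
        3.09083203e-02, -7.10767449e-05]), 'position': array([0.29278083, 0.57973246, 0.20448061]), 'tool_rot': array([[-8.92562719e-01,  4.50922135e-01, -1.01090037e-03],
       [ 4.50923176e-01,  8.92561725e-01, -1.36278004e-03],
       [ 2.87783294e-04, -1.67220506e-03, -9.99998560e-01]]), 'contact_force': array([-0.93936692, -0.72744496, -0.07193963]), 'wrist_torque': array([0.01724417, 0.00894214, 0.06975637]), 'opening': 0.09414565791590203}
```

View pics/top0.png

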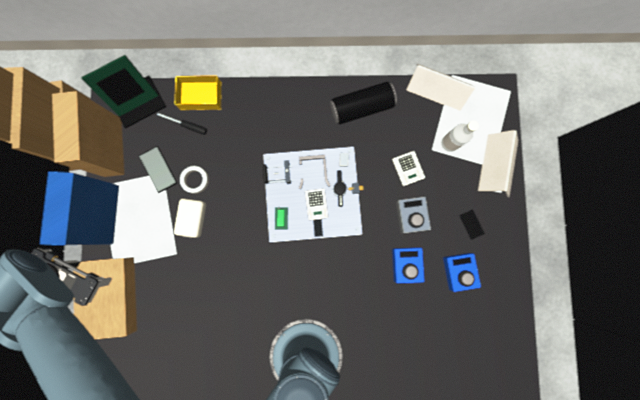

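View pics/scene0.png

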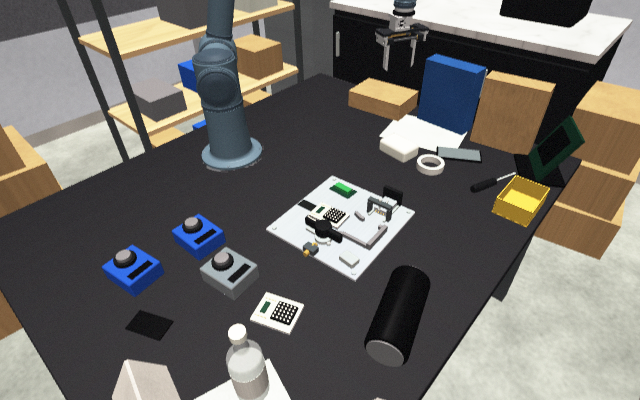

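Top view: the plate spans about (264..362, 148..242), the badge is at (316,203), the knob at (340,188) and the probe at (272,172). Three consoles are candidates: grey (413,216), blue (408,266) and blue (462,272). Grey is the one asked for, so I'll confirm it in an enlarged crop.

Run:
```python
from h import *
im=cv2.imread('pics/top0.png'); c=im[140:250,255:435]; cv2.imwrite('pics/c1.png',cv2.resize(c,None,fx=4.4,fy=4.4,interpolation=cv2.INTER_CUBIC))
# plate mask
hsv=cv2.cvtColor(im,cv2.COLOR_BGR2HSV); m=(hsv[:,:,2]>130).astype(np.uint8)
roi=np.zeros_like(m); roi[140:250,250:375]=1; m=cv2.morphologyEx(m*roi,cv2.MORPH_OPEN,np.ones((3,3)))
ct=max(cv2.findContours(m,0,2)[0],key=cv2.contourArea); h=cv2.convexHull(ct)
q=cv2.approxPolyDP(h,5,True)[:,0]; print(q, cv2.minAreaRect(h))
for u,v in cv2.boxPoints(cv2.minAreaRect(h)): print(u,v,ray('top',u,v,.01).round(4))
print([ray('top',u,v,.01).round(4)[:2] for u,v in q])
```

```text
[[352 146]
 [361 234]
 [270 242]
 [263 154]] ((311.6724548339844, 194.06898498535156), (89.43997192382812, 93.67530059814453), 85.2363510131836)
261.28278 153.39314 [0.6693 0.1467 0.01  ]
354.63452 145.61382 [ 0.6924 -0.172   0.01  ]
362.06213 234.74483 [ 0.3893 -0.1899  0.01  ]
268.7104 242.52415 [0.3672 0.1205 0.01  ]
[array([ 0.6912, -0.163 ]), array([ 0.3918, -0.1864]), array([0.3689, 0.1162]), array([0.6671, 0.1408])]
```

View pics/c1.png

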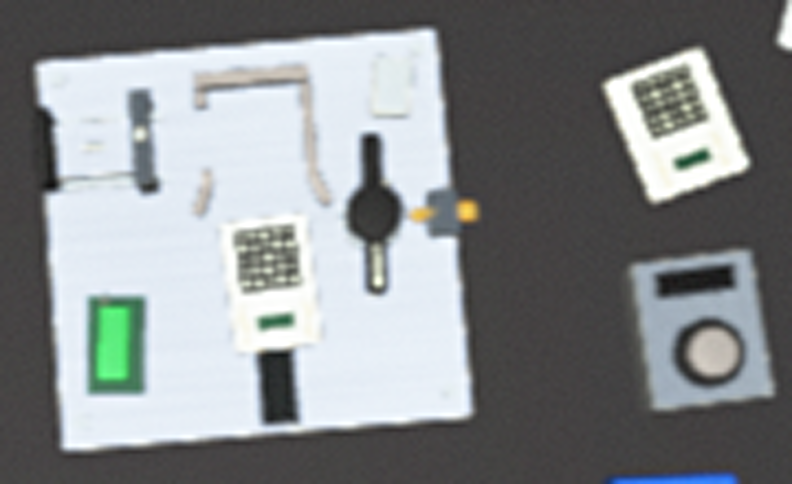

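The crop confirms the grey console, with its round button at about (709,352) in the crop, which is (416,220) in the full picture. The jig is yawed about 4.5° and the nest is near (0.595,-0.028). The badge has a black tail strip behind it. I'll move over the plate for a wrist view.

Request:
send_rows:
  motion: [14,-41,10,0,0,2.1,0,14,-41,10,0,0,2.1,0,14,-41,10,0,0,2.1,0,14,-41,10,0,0,2.1,0,14,-41,10,0,0,2.1,0,14,-41,10,0,0,2.1,0,14,-41,10,0,0,2.1,0,14,-41,10,0,0,2.1,0,14,-41,10,0,0,2.1,0,14,-41,10,0,0,2.1,0,14,-41,10,0,0,2.1,0,14,-41,10,0,0,2.1,0,14,-41,10,0,0,2.1,0,14,-41,10,0,0,2.1,0,14,-41,10,0,0,2.1,0]

```text
time: 1.98
position: [0.5016, -0.055, 0.351]
tool_rot: [[-0.994, -0.106, -0.006], [-0.106, 0.994, -0.009], [0.007, -0.008, -1.0]]
contact_force: [0.3, -0.2, 1.2]
opening: 0.0473
```

Run:
```python
from h import *
s=monitor.get_state(); print(s['time'],s['position'],s['tool_rot'],s['qpos'],s['opening'])
c=K('wrist'); grab('wrist','w1'); np.save('w1c.npy',np.array([c[0],c[1],c[2],*c[3].ravel(),*c[4]])); print(c)
```

```text
1.975 [ 0.50160639 -0.05504307  0.3509892 ] [[-0.99437309 -0.10578156 -0.00569414]
 [-0.10572844  0.99435487 -0.00893827]
 [ 0.0066075  -0.00828594 -0.99994384]] [-0.32847179 -0.1837947   1.73530933 -0.01029994  1.59258326 -2.00543573] 0.04726931644489085
(np.float64(307.67381975211003), 324.14665294737074, 199.03839922463501, array([[-0.10670318,  0.99425352, -0.0086232 ],
       [ 0.96429705,  0.10559459,  0.24286   ],
       [ 0.24237498,  0.01759861, -0.97002302]]), array([ 0.11131648, -0.53729242,  0.41140472]))
```

View pics/w1.png

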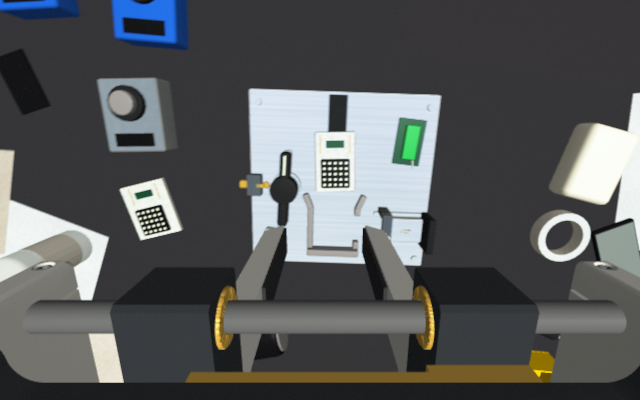

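Run:
```python
from h import *
a=np.load('w1c.npy'); c=(a[0],a[1],a[2],a[3:12].reshape(3,3),a[12:])
im=cv2.imread('pics/w1.png')
cv2.imwrite('pics/c2.png',cv2.resize(im[85:270,90:445],None,fx=2.25,fy=2.25,interpolation=cv2.INTER_CUBIC))
hsv=cv2.cvtColor(im,cv2.COLOR_BGR2HSV); g=hsv[:,:,2].astype(float)
def edge(us,vs):  # subpixel edge along a 1-pixel-wide line of samples: biggest step
    p=cv2.remap(g.astype(np.float32),np.float32(us)[None],np.float32(vs)[None],1)[0]; i=np.argmax(abs(np.diff(p))); return us[i]+(us[i+1]-us[i])/2,vs[i]+(vs[i+1]-vs[i])/2
t=np.arange(-12,12.01,.5)
near=[edge(u+0*t,92+t) for u in range(260,430,8)]
right=[edge(249+t,v+0*t) for v in list(range(105,160,6))+list(range(200,250,6))]
left=[edge(438-(v-96)*.07+t,v+0*t) for v in range(105,200,6)]
far=[edge(u+0*t,264+t) for u in list(range(295,355,6))]
fit={}
for k,P in dict(near=near,right=right,left=left,far=far).items():
    X=np.array([ray('',u,v,.01,c)[:2] for u,v in P]); 
    l=cv2.fitLine(np.float32(X),cv2.DIST_HUBER,0,.001,.001).ravel(); fit[k]=l
    print(k,l.round(4),np.degrees(np.arctan2(l[1],l[0])).round(2), 'res',np.abs((X-l[2:])@np.array([-l[1],l[0]])).round(4).max())
def inter(a,b): 
    s=np.linalg.solve(np.array([a[:2],-b[:2]]).T,b[2:]-a[2:]); return a[2:]+s[0]*a[:2]
for a in('near','far'):
    for b in('right','left'): print(a,b,inter(fit[a],fit[b]))
```

```text
near [ 0.0759 -0.9971  0.3761  0.003 ] -85.65 res 0.0057
right [ 0.9971  0.0765  0.5384 -0.1818] 4.39 res 0.0009
left [0.9972 0.0745 0.4442 0.1216] 4.27 res 0.0013
far [ 0.0748 -0.9972  0.6793 -0.0429] -85.71 res 0.0008
near right [ 0.3910201 -0.1930778]
near left [0.36749914 0.11585553]
far right [ 0.6888445  -0.17023845]
far left [0.6657252  0.13814807]
```

View pics/c2.png

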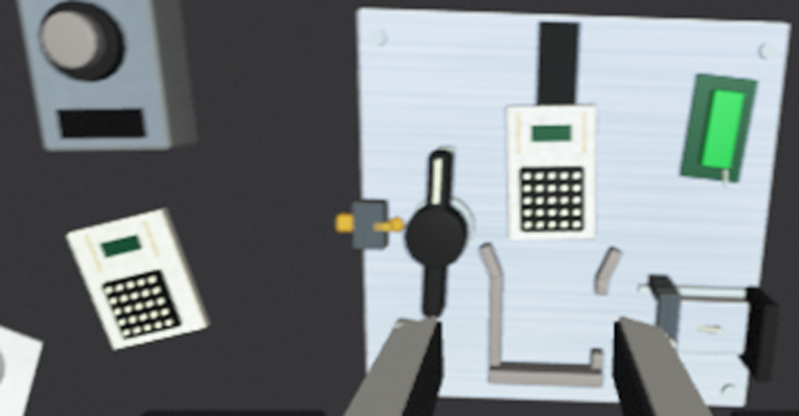

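```bash
cat >> h.py <<'E'
yaw=np.radians(4.34); RJ=np.array([[np.cos(yaw),-np.sin(yaw)],[np.sin(yaw),np.cos(yaw)]]); N=np.array([.5938,-.0324])
def tw(x,y): return (N+RJ@np.array([x,y])/1000).round(4)
def tj(p): return (RJ.T@(np.array(p[:2])-N)*1000).round(1)
E
python3 - <<'E'
from h import *
a=np.load('w1c.npy'); c=(a[0],a[1],a[2],a[3:12].reshape(3,3),a[12:])
im=cv2.imread('pics/w1.png')
def P(n,u,v,z): p=ray('',u/2.25+90,v/2.25+85,z,c); print(n,p.round(4),tj(p))
for u,v in((505,105),(596,104),(597,240),(512,241)): P('badge',u,v,.02)
P('strip',541,23,.0105);P('strip',578,23,.0105)
P('knob boss',437,233,.062); P('bar marked',442,150,.062); P('bar far',432,317,.062); P('probe top outer',770,290,.061);P('probe top outer2',775,378,.061)
P('stop L',490,368,.032);P('stop R',602,366,.032); P('railR',487,246,.024);P('railL',616,250,.024); P('btn',70,40,.067)
# button: light disc blob in top and wrist
for n,img,(r0,r1,c0,c1),cc in(('w',im,(80,130,100,150),c),('t',cv2.imread('pics/top0.png'),(205,235,400,432),K('top'))):
    s=img[r0:r1,c0:c1].astype(int); m=((s[:,:,2]>s[:,:,0]-3)&(s.mean(2)>95)).astype(np.uint8)
    k=cv2.connectedComponentsWithStats(m); i=1+np.argmax(k[2][1:,4]); u,v=k[3][i]+[c0,r0]; p=ray('',u,v,.067,cc); print(n,k[2][i],u,v,p.round(4),tj(p))
print('knob nominal',tw(-60,-82),'probe',tw(10,164))
E
```

```text
badge [ 0.4475 -0.0796  0.02  ] [-149.4  -36. ]
badge [ 0.4398 -0.0145  0.02  ] [-152.2   29.5]
badge [ 0.5392 -0.0006  0.02  ] [-52.   35.8]
badge [ 0.547  -0.0644  0.02  ] [-49.1 -28.3]
strip [ 0.3882 -0.06    0.0105] [-207.1  -12. ]
strip [ 0.3854 -0.0338  0.0105] [-207.9   14.4]
knob boss [ 0.5374 -0.1163  0.062 ] [-62.6 -79.4]
bar marked [ 0.4801 -0.1173  0.062 ] [-119.8  -76. ]
bar far [ 0.5989 -0.1153  0.062 ] [ -1.1 -83. ]
probe top outer [0.5531 0.1205 0.061 ] [-29.  155.5]
probe top outer2 [0.6186 0.1369 0.061 ] [ 37.5 166.9]
stop L [ 0.6463 -0.071   0.032 ] [ 49.4 -42.5]
stop R [0.6351 0.0149 0.032 ] [44.8 44. ]
railR [ 0.5519 -0.0826  0.024 ] [-45.5 -46.9]
railL [0.5445 0.0141 0.024 ] [-45.7  50.1]
btn [ 0.4352 -0.3604  0.067 ] [-183.  -315.1]
w [  8  10  26  25 506] 120.51383399209486 102.04743083003953 [ 0.4343 -0.3612  0.067 ] [-183.9 -315.8]
t [ 11   9  12  12 113] 416.6106194690266 219.5486725663717 [ 0.4348 -0.3581  0.067 ] [-183.2 -312.8]
knob nominal [ 0.5402 -0.1187] probe [0.5914 0.1319]
```

Request:
send_rows:
  motion: [-14,2,-40,0.25,-0.15,-0.9,-0.2,-14,2,-40,0.25,-0.15,-0.9,-0.2,-14,2,-40,0,0,0,-0.2,-14,2,-40,0,0,0,-0.2,-14,2,-40,0,0,0,-0.2,-14,2,-30,0,0,0,-0.2,0,0,0,0,0,0,-0.2]

```text
time: 2.9
position: [0.414, -0.0469, 0.1138]
tool_rot: [[-0.998, -0.065, -0.001], [-0.065, 0.998, -0.002], [0.001, -0.002, -1.0]]
contact_force: [0.0, 0.4, 1.3]
opening: 0.0376
```

Request:
send_rows:
  motion: [2,2,-40,0,0,0.6,-0.2,0,0,-35,0,0,0,-0.2,0,0,-18,0,0,0,-0.2,0,0,-6,0,0,0,-0.2,0,0,0,0,0,0,-0.2]

```text
time: 3.52
position: [0.4248, -0.0475, 0.02]
tool_rot: [[-0.997, -0.076, 0.013], [-0.076, 0.997, -0.008], [-0.013, -0.009, -1.0]]
contact_force: [-0.2, 0.7, -0.0]
opening: 0.0376
```

```bash
sed -i 's/N=np.array(.*)/N=np.array([.593,-.031])/' h.py
python3 - <<'E'
from h import *
s=monitor.get_state(); print(s['position'],tj(s['position']),s['contact_force'])
grab('wrist','w2')
im=cv2.imread('pics/w2.png')
cv2.imwrite('pics/w2.png',cv2.resize(im,None,fx=1.25,fy=1.25))
E
```

```text
[ 0.42477421 -0.04753161  0.01996936] [-169.    -3.8] [-0.21707153  0.71056922 -0.00153805]
```

View pics/w2.png

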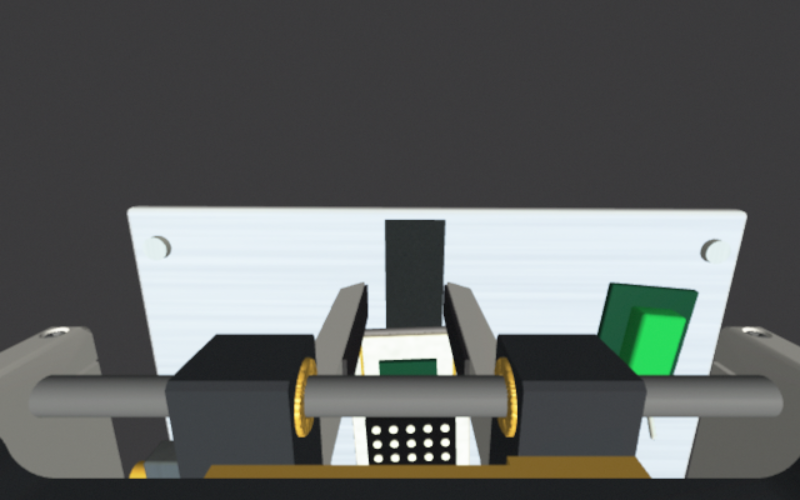

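The fingers straddle the dark strip, with tips at about (365,290) and (447,290), and stand behind the badge's rear edge. I'll lower them and then push.

Request:
send_rows:
  motion: [-2,3.5,-4,0.5,0.7,0,-0.2,0,0,-2.5,0,0,0,-0.2,6,0.5,0,0,0,0,-0.2,9,0.7,0,0,0,0,-0.2,9,0.7,0,0,0,0,-0.2,9,0.7,0,0,0,0,-0.2,9,0.7,0,0,0,0,-0.2,9,0.7,0,0,0,0,-0.2,9,0.7,0,0,0,0,-0.2,0,0,0,0,0,0,-0.2]

```text
time: 4.82
position: [0.4883, -0.0394, 0.0157]
tool_rot: [[-0.997, -0.077, 0.001], [-0.077, 0.997, 0.0], [-0.001, 0.0, -1.0]]
contact_force: [-0.1, 0.5, 0.9]
opening: 0.0379
```

Run:
```python
from h import *
s=monitor.get_state(); print(s['position'],tj(s['position']),s['contact_force'])
```

```text
[ 0.48826398 -0.0393899   0.01574012] [-105.1   -0.4] [-0.09681282  0.50926781  0.8997504 ]
```

Request:
send_rows:
  motion: [8,0.6,-1,0,0,0,-0.2,8,0.6,-0.5,0,0,0,-0.2,8,0.6,0,0,0,0,-0.2,8,0.6,0,0,0,0,-0.2,5,0.4,0,0,0,0,-0.2,3,0.2,0,0,0,0,-0.2,0,0,0,0,0,0,-0.2]

```text
time: 5.7
position: [0.5299, -0.0361, 0.0138]
tool_rot: [[-0.997, -0.077, -0.001], [-0.077, 0.997, 0.0], [0.001, 0.0, -1.0]]
contact_force: [-0.5, -0.1, -0.4]
opening: 0.0375
```

Run:
```python
from h import *
s=monitor.get_state(); print(s['position'],tj(s['position']),s['contact_force'])
```

```text
[ 0.52993428 -0.03605047  0.01379845] [-63.3  -0.3] [-0.46063024 -0.09092485 -0.35954961]
```

Request:
send_rows:
  motion: [3,0.2,0.5,0,0,0,-0.2,3,0.2,0,0,0,0,-0.2,2,0.2,0,0,0,0,-0.2,2,0.2,0,0,0,0,-0.2]

```text
time: 6.2
position: [0.5362, -0.0352, 0.0135]
tool_rot: [[-0.997, -0.078, -0.012], [-0.078, 0.997, 0.0], [0.012, 0.001, -1.0]]
contact_force: [-8.4, -2.0, 6.9]
opening: 0.0375
```

Request:
send_rows:
  motion: [3,0.2,0.5,0,0,0,-0.2,4,0.3,0,0,0,0,-0.2,0,0,0,0,0,0,-0.2]

```text
time: 6.58
position: [0.5354, -0.0351, 0.013]
tool_rot: [[-0.996, -0.08, -0.033], [-0.08, 0.997, 0.0], [0.033, 0.003, -0.999]]
contact_force: [-1.2, 0.5, 0.1]
opening: 0.0373
```

Request:
send_rows:
  motion: [-15,-1,2,0,-1.9,0,-0.2,-15,-2,25,0,0,0,-0.2,-15,-15,45,0,0,0,-1,-15,-15,45,0,0,0,-1,-15,-15,45,0,0,0,-1,-12,-15,30,0,0,0,-1,0,0,0,0,0,0,-1]

```text
time: 7.45
position: [0.4484, -0.0999, 0.212]
tool_rot: [[-0.997, -0.08, 0.011], [-0.08, 0.997, -0.003], [-0.011, -0.004, -1.0]]
contact_force: [0.9, 0.5, -0.1]
opening: 0.0006
```

Run:
```python
from h import *
s=monitor.get_state(); print(s['time'],s['position'],tj(s['position']),s['tool_rot'].round(3),s['opening'])
c=K('wrist'); grab('wrist','w3'); np.save('w3c.npy',np.array([c[0],c[1],c[2],*c[3].ravel(),*c[4]]))
im=cv2.imread('pics/w3.png'); cv2.imwrite('pics/w3b.png',cv2.resize(im,None,fx=1.25,fy=1.25))
```

```text
7.45 [ 0.448357   -0.09991579  0.21197109] [-149.4  -57.8] [[-0.997 -0.08   0.011]
 [-0.08   0.997 -0.003]
 [-0.011 -0.004 -1.   ]] 0.0005517734064410817
```

View pics/w3b.png

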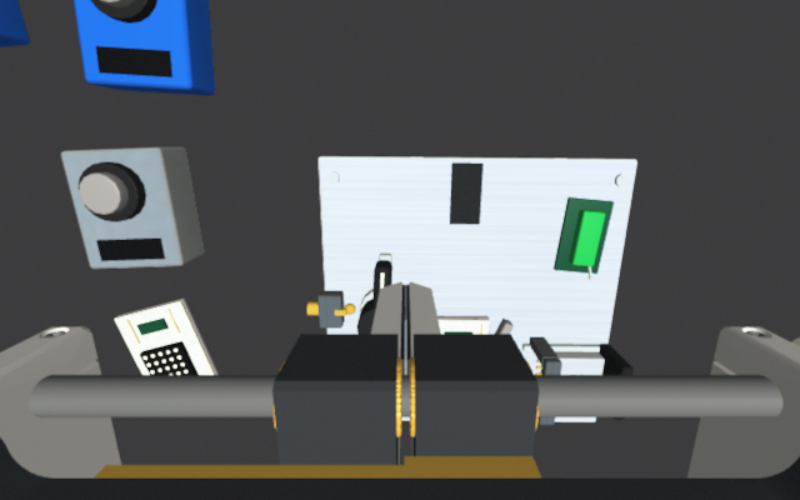

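The strip is only a mark on the plate and the badge has moved into the nest, with its rear-left corner at about (490,319). The marked end of the bar is at (383,260).

Run:
```python
from h import *
a=np.load('w3c.npy'); c=(a[0],a[1],a[2],a[3:12].reshape(3,3),a[12:])
for n,u,v,z in(('badge L near',490,318,.02),('badge near mid',465,318,.02),('railL tip',508,321,.024),('bar end',383,261,.062),('plate nl',636,160,.01),('plate nr',320,157,.01)): print(n,tj(ray('',u/1.25,v/1.25,z,c)))
print(tw(-108,-106))
```

```text
badge L near [-50.2  30.7]
badge near mid [-50.    4.5]
railL tip [-48.8  48.6]
bar end [-124.5  -78.1]
plate nl [-211.8  163. ]
plate nr [-212.9 -141. ]
[ 0.4933 -0.1449]
```

Request:
send_rows:
  motion: [22,-24,-20,0.2,0.6,0,-1,22,-24,-40,0,0,0,-1,0,0,-45,0,0,0,-1,0,0,-45,0,0,0,-1,0,0,-16,0,0,0,-1,0,0,0,0,0,0,-1]

```text
time: 8.25
position: [0.4908, -0.142, 0.03]
tool_rot: [[-0.996, -0.084, -0.01], [-0.085, 0.996, 0.009], [0.01, 0.01, -1.0]]
contact_force: [0.8, 0.8, 0.4]
opening: 0.0007
```

Run:
```python
from h import *
s=monitor.get_state(); print(s['position'],tj(s['position']),s['contact_force'])
for th in(.1,.4,.7,1.0,1.2,1.4,1.6):
    d=np.array([-np.cos(th),np.sin(th)]); n=np.array([-np.sin(th),-np.cos(th)]); p=np.array([-60,-82])+46*d+20*n; print(th,p.round(),tw(*p))
```

```text
[ 0.49075234 -0.14203084  0.02997589] [-110.4 -103. ] [0.80879995 0.76496428 0.39586436]
0.1 [-108.  -97.] [ 0.4929 -0.1362]
0.4 [-110.  -83.] [ 0.4894 -0.1216]
0.7 [-108.  -68.] [ 0.4904 -0.1066]
1.0 [-102.  -54.] [ 0.4957 -0.0926]
1.2 [-95. -46.] [ 0.5015 -0.0845]
1.4 [-88. -40.] [ 0.5088 -0.0776]
1.6 [-79. -35.] [ 0.5173 -0.0723]
```

Request:
send_rows:
  motion: [0,6,5,0.5,-0.5,0,-1,0,8,4,0,0,0,-1,0,8,0,0,0,0,-1,0,8,0,0,0,0,-1,2,8,0,0,0,0,-1,3,8,0,0,0,0,-1,3,5,0,0,0,0,-1,0,0,0,0,0,0,-1]

```text
time: 9.25
position: [0.5026, -0.091, 0.0451]
tool_rot: [[-0.996, -0.088, 0.007], [-0.088, 0.996, 0.008], [-0.007, 0.007, -1.0]]
contact_force: [-0.7, -1.0, 1.2]
opening: 0.0006
```

Request:
send_rows:
  motion: [4,5,-3,0,0.3,0,-1,4,5,0,0,0,0,-1,4,5,0,0,0,0,-1,5,3,0,0,0,0,-1,5,2,0,0,0,0,-1,0,0,0,0,0,0,-1]

```text
time: 10.0
position: [0.5195, -0.0702, 0.0408]
tool_rot: [[-0.996, -0.091, -0.018], [-0.091, 0.996, 0.006], [0.017, 0.008, -1.0]]
contact_force: [-0.0, -0.4, -0.5]
opening: 0.0008
```

Run:
```python
from h import *
s=monitor.get_state(); print(s['position'],tj(s['position']),s['contact_force'])
```

```text
[ 0.51952649 -0.0702194   0.04084491] [-76.2 -33.5] [-0.02815448 -0.35647088 -0.51290272]
```

Request:
send_rows:
  motion: [3,0,0,0,0,0,-1,3,0,0,0,0,0,-1]

```text
time: 10.25
position: [0.5199, -0.07, 0.0406]
tool_rot: [[-0.995, -0.092, -0.035], [-0.092, 0.996, 0.007], [0.035, 0.01, -0.999]]
contact_force: [-16.2, -1.7, 13.4]
opening: 0.0005
```

Request:
send_rows:
  motion: [-15,0,3,-0.4,-2,-0.9,-1,-8,0,35,0,0,0,-1,0,0,40,0,0,0,-1,15,40,38,0,0,0,-1,15,40,38,0,0,0,-1,15,40,38,0,0,0,-1,15,40,38,0,0,0,-1,15,40,0,0,0,0,-1,15,34,0,0,0,0,-1,0,0,0,0,0,0,-1]

```text
time: 11.5
position: [0.5913, 0.1758, 0.2807]
tool_rot: [[-0.997, -0.074, 0.012], [-0.074, 0.997, 0.008], [-0.012, 0.007, -1.0]]
contact_force: [-0.0, -0.0, -0.4]
opening: 0.0007
```

Run:
```python
from h import *
s=monitor.get_state(); print(s['time'],s['position'],tj(s['position']),s['tool_rot'].round(3))
c=K('wrist'); grab('wrist','w4'); np.save('w4c.npy',np.array([c[0],c[1],c[2],*c[3].ravel(),*c[4]]))
im=cv2.imread('pics/w4.png'); cv2.imwrite('pics/w4b.png',cv2.resize(im,None,fx=1.25,fy=1.25))
```

```text
11.5 [0.59129893 0.17583543 0.28072226] [ 14.  206.4] [[-0.997 -0.074  0.012]
 [-0.074  0.997  0.008]
 [-0.012  0.007 -1.   ]]
```

View pics/w4b.png

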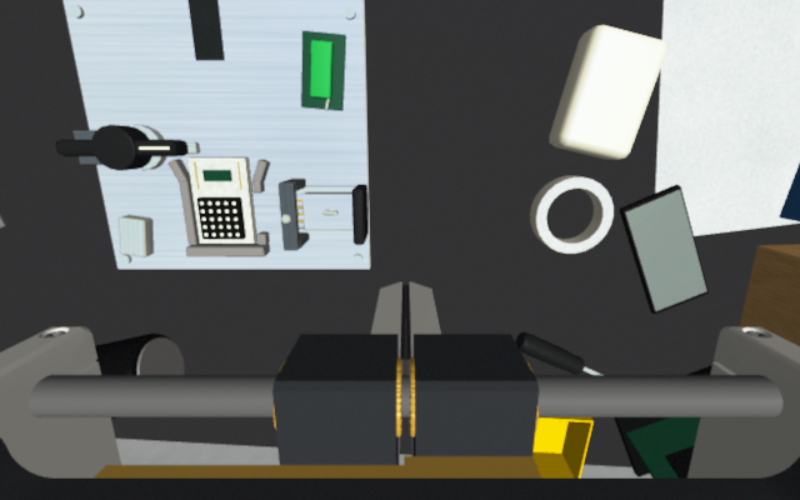

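The badge sits against the stop at (222,200), and the bar is crosswise with its white-marked end towards the badge at (180,148). The push plate is at (360,214). I'll go down outside it.

Request:
send_rows:
  motion: [-2,-4,-40,-0.5,0.7,0,-1,0,-2,-50,0,0,0,-1,0,0,-50,0,0,0,-1,0,0,-50,0,0,0,-1,0,0,-35,0,0,0,-1,0,0,-10,0,0,0,-1,0,0,0,0,0,0,-1]

```text
time: 12.42
position: [0.588, 0.1621, 0.0414]
tool_rot: [[-0.998, -0.065, 0.003], [-0.065, 0.998, -0.002], [-0.003, -0.002, -1.0]]
contact_force: [-0.4, -0.2, -0.0]
opening: 0.0007
```

Run:
```python
from h import *
a=np.load('w4c.npy'); c=(a[0],a[1],a[2],a[3:12].reshape(3,3),a[12:])
for n,u,v,z in(('push near',367,186,.061),('push far',367,243,.061),('bar end',187,148,.062),('badge near',219,157,.02)): print(n,tj(ray('',u/1.25,v/1.25,z,c)))
s=monitor.get_state(); print(s['position'],tj(s['position']),s['contact_force'])
```

```text
push near [-20.2 168.5]
push far [ 40.1 166.9]
bar end [-58.   -9.4]
badge near [-48.1   1.8]
[0.58803213 0.16212243 0.04136826] [  9.7 192.9] [-0.37725678 -0.2315799  -0.02450917]
```

Request:
send_rows:
  motion: [0.7,-9,-2,0,0,0.6,-1,0.7,-9,0,0,0,0,-1,0.7,-9,0,0,0,0,-1,0.7,-9,0,0,0,0,-1,0.7,-9,0,0,0,0,-1,0.7,-9,0,0,0,0,-1,0.7,-8,0,0,0,0,-1]

```text
time: 13.3
position: [0.5946, 0.1038, 0.0433]
tool_rot: [[-0.997, -0.072, 0.009], [-0.072, 0.997, 0.015], [-0.01, 0.014, -1.0]]
contact_force: [-0.9, 12.8, -2.8]
opening: 0.0004
```

Run:
```python
from h import *
s=monitor.get_state(); print(s['position'],tj(s['position']),s['contact_force'])
```

```text
[0.59459801 0.10382656 0.04327972] [ 11.8 134.3] [-0.90193554 12.81648871 -2.79571368]
```

Request:
send_rows:
  motion: [0.3,-6,-1,-0.5,0,0,-1,0.3,-6,0,-0.5,0,0,-1,0.3,-5,0,0,0,0,-1,0.3,-5,0,0,0,0,-1,0.3,-5,0,0,0,0,-1]

```text
time: 13.92
position: [0.5955, 0.0917, 0.0437]
tool_rot: [[-0.998, -0.066, 0.01], [-0.066, 0.997, 0.031], [-0.012, 0.03, -0.999]]
contact_force: [0.2, 22.4, -2.5]
opening: 0.0003
```

Run:
```python
from h import *
s=monitor.get_state(); print(s['position'],tj(s['position']),s['contact_force'],s['tool_rot'].round(3))
```

```text
[0.59553898 0.0917391  0.0436784 ] [ 11.8 122.2] [ 0.21360889 22.35346867 -2.50306474] [[-0.998 -0.066  0.01 ]
 [-0.066  0.997  0.031]
 [-0.012  0.03  -0.999]]
```

Request:
send_rows:
  motion: [0,10,0,-1.8,0.6,0,-1,0,15,0,0,0,0,-1,0,5,35,0,0,0,-1,0,0,50,0,0,0,-1,-10,0,55,0,0,0,-1,-15,-30,55,0,0,0,-1,-20,-50,50,0,0,0,-1,-20,-50,0,0,0,0,-1,0,0,0,0,0,0,-1]

```text
time: 15.05
position: [0.5336, -0.0054, 0.2889]
tool_rot: [[-0.998, -0.068, 0.009], [-0.068, 0.998, -0.012], [-0.008, -0.012, -1.0]]
contact_force: [-0.7, -0.5, 0.5]
opening: 0.0004
```

Run:
```python
from h import *
s=monitor.get_state(); print(s['time'],s['position'],tj(s['position']),s['tool_rot'].round(3))
c=K('wrist'); grab('wrist','w5'); np.save('w5c.npy',np.array([c[0],c[1],c[2],*c[3].ravel(),*c[4]]))
im=cv2.imread('pics/w5.png'); cv2.imwrite('pics/w5b.png',cv2.resize(im,None,fx=1.25,fy=1.25))
```

```text
15.05 [ 0.5336251  -0.00538571  0.28887807] [-57.3  30. ] [[-0.998 -0.068  0.009]
 [-0.068  0.998 -0.012]
 [-0.008 -0.012 -1.   ]]
```

View pics/w5b.png

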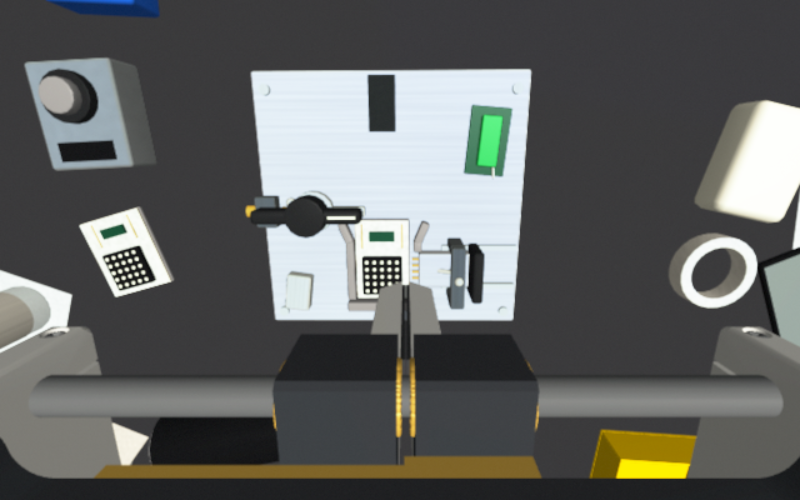

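The plate at (475,273) stays in against the bridge, the knob is crosswise at (350,215), and the badge is still home. Next is the grey button at (64,93).

Request:
send_rows:
  motion: [-12,-44,0,0.7,0.5,0,-1,-12,-44,0,0,0,0,-1,-12,-44,-20,0,0,0,-1,-12,-44,-30,0,0,0,-1,-12,-44,-30,0,0,0,-1,-12,-44,-30,0,0,0,-1,-12,-44,-30,0,0,0,-1,-12,-44,-20,0,0,0,-1,0,0,0,0,0,0,-1]

```text
time: 16.23
position: [0.4406, -0.3597, 0.1234]
tool_rot: [[-0.996, -0.085, 0.005], [-0.085, 0.996, 0.002], [-0.005, 0.001, -1.0]]
contact_force: [-0.3, 0.3, 0.6]
opening: 0.0006
```

Run:
```python
from h import *
a=np.load('w5c.npy'); c=(a[0],a[1],a[2],a[3:12].reshape(3,3),a[12:])
im=cv2.imread('pics/w5.png'); s=im[45:100,20:85].astype(int); m=((s[:,:,2]>s[:,:,0]-3)&(s.mean(2)>95)).astype(np.uint8)
k=cv2.connectedComponentsWithStats(m); i=1+np.argmax(k[2][1:,4]); u,v=k[3][i]+[20,45]; print(k[2][i],u,v,ray('',u,v,.067,c).round(4))
```

```text
[ 11  16  29  30 687] 45.004366812227076 75.19359534206696 [ 0.4339 -0.3592  0.067 ]
```

Request:
send_rows:
  motion: [-6,0,-15,0,0,0,-1,0,0,-20,0,0,0,-1,0,0,-14,0,0,0,-1,0,0,-5,0,0,0,-1,0,0,-4,0,0,0,-1,0,0,-3,0,0,0,-1]

```text
time: 16.98
position: [0.4368, -0.3558, 0.0612]
tool_rot: [[-0.996, -0.093, 0.005], [-0.093, 0.996, 0.0], [-0.005, -0.0, -1.0]]
contact_force: [-3.5, 1.8, 5.0]
opening: 0.0006
```

Request:
send_rows:
  motion: [0,0,-2,0,0,0,-1,0,0,-1,0,0,0,-1]

```text
time: 17.23
position: [0.4369, -0.3559, 0.0612]
tool_rot: [[-0.996, -0.093, 0.004], [-0.093, 0.996, 0.001], [-0.004, 0.001, -1.0]]
contact_force: [-3.0, 2.0, 5.6]
opening: 0.0003
```

Request:
send_rows:
  motion: [0,0,15,0,0,0,-1,0,0,30,0,0,0,-1,0,0,50,0,0,0,-1,0,0,50,0,0,0,-1,0,0,0,0,0,0,-1]

```text
time: 17.85
position: [0.4385, -0.3562, 0.2151]
tool_rot: [[-0.996, -0.093, 0.01], [-0.093, 0.996, -0.003], [-0.01, -0.004, -1.0]]
contact_force: [-0.2, -0.3, 0.0]
opening: 0.0004
```

Run:
```python
from h import *
s=monitor.get_state(); print(s['time'],s['position'],s['contact_force'])
im=grab('top','t9')[:,:,::-1]; cv2.imwrite('pics/t9b.png',cv2.resize(im[140:250,255:435],None,fx=4.4,fy=4.4,interpolation=cv2.INTER_CUBIC))
```

```text
17.85 [ 0.43845519 -0.35621563  0.21509587] [-0.17839936 -0.33277723  0.01639599]
```

View pics/t9b.png

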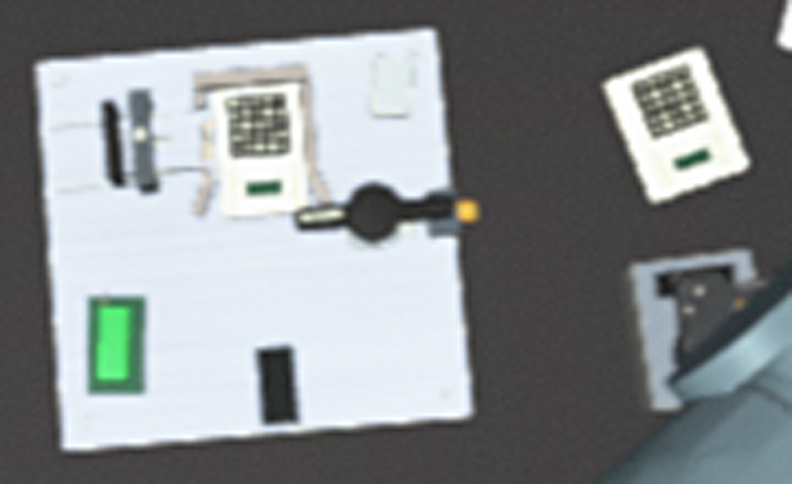

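Everything on the plate looks right. The press stalled at z=0.0612, against 0.061 for fully down, but with only about 5.6 N. A second, firmer press costs little, so I'll do one.

Request:
send_rows:
  motion: [-3,-2,-45,0,0,0,-1,0,0,-45,0,0,0,-1,0,0,-40,0,0,0,-1,0,0,-12,0,0,0,-1,0,0,-6,0,0,0,-1,0,0,-5,0,0,0,-1,0,0,-5,0,0,0,-1]

```text
time: 18.77
position: [0.4333, -0.355, 0.0608]
tool_rot: [[-0.996, -0.095, -0.0], [-0.095, 0.995, 0.009], [-0.0, 0.009, -1.0]]
contact_force: [-11.8, 12.5, 29.5]
opening: 0.0002
```

Request:
send_rows:
  motion: [0,0,15,0,0,0,-1,0,0,30,0,0,0,-1,0,0,50,0,0,0,-1,0,0,50,0,0,0,-1,20,0,40,0,0,0,-1,40,20,10,0,0,0,-1,40,30,0,0,0,0,-1,40,40,0,0,0,0,-1,0,0,0,0,0,0,-1,0,0,0,0,0,0,-1]

```text
time: 20.02
position: [0.5812, -0.266, 0.2797]
tool_rot: [[-0.995, -0.093, 0.021], [-0.093, 0.996, -0.009], [-0.02, -0.011, -1.0]]
contact_force: [0.1, -0.4, -0.1]
opening: 0.0005
```

Run:
```python
from h import *
s=monitor.get_state(); print(s['time'],s['position'],s['contact_force'])
a,b=cv2.imread('pics/t9.png'),grab('top','t10')[:,:,::-1]
print(cv2.absdiff(a,b)[145:245,260:365].max(2).mean(), (cv2.absdiff(a,b)[145:245,260:365].max(2)>60).sum())
a=cv2.imread('pics/top0.png'); d=(cv2.absdiff(a,b).max(2)>60)
for n,(u0,u1,v0,v1) in dict(supply=(170,210,195,242),tape=(175,212,160,197),spare=(388,430,145,190),zif=(271,292,203,234),tin=(338,353,150,168)).items(): print(n,d[v0:v1,u0:u1].sum())
ctrl.close_job()
```

```text
20.025 [ 0.58120929 -0.26601654  0.27969515] [ 0.05434212 -0.37445656 -0.13814636]
13.481523809523809 1050
supply 0
tape 0
spare 1360
zif 0
tin 0
the job is handed in; nothing more can be done
```

I did all four steps and handed the job in at about 20 s. No verdict is reported.

- **Badge:** I pushed it along the plate until it stopped hard. Its rear edge measured at x = -50 mm from the nest, which is the home position, and the last wrist and top views I looked at still showed it there.
- **Knob:** I turned it clockwise past the click to its end stop. The bar lies crosswise with its marked end towards the badge.
- **Probe slide:** I pushed it to its end stop (22 N), and it stayed in after I let go.
- **Grey test button:** The first press reached 0.0612 m with only 5.6 N. I pressed again more firmly and it stopped at 0.0608 m with 29.5 N, which matches fully down. I then let go and backed off, and the contact force is near zero.

**Last checks:**
- **Bystanders:** The supply, tape, socket board and tin show no change between the first and last top pictures.
- **Spare badge:** The same check flagged a change (1360 pixels). The arm was parked over that spot, and the earlier top view, taken after the first button press, showed the badge unmoved.
- **Plate:** The last plate comparison also differed (1050 pixels). I think this is the arm above it too, but I didn't look at that picture.
- **Button back up:** I inferred this from letting go and did not see it.

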